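# Swing out the work support and lay a batten on it

## Robot

A 6-joint arm with a two-finger parallel gripper is mounted at the origin on the work surface. World frame = base frame: x ahead of the robot, y to its left, z up, the work surface at z = 0. Lengths are in m, angles in rad, forces in N, time in s.
With the tool pointing down it reaches from about 0.3 to 0.85 m from the base axis. Payload 5.4 kg.
Tool frame: the origin (TCP) lies on the centre line of the jaws, within the pads' length; the fingertips stand 11 mm ahead of it and the grasp point (between the pads) lies 8 mm behind it; z points along the fingers, y is the line along which they close (so a half turn about z gives the same grasp; the last joint's range is limited). The gripper opens to 85 mm and grips with 20 to 120 N. Pads are 22 mm wide; open, the fingers measure 114 mm over their backs; the gripper's body (76 mm by 85 mm) begins 54 mm behind the grasp point. The pads swing forward as they close: fully open they stand 13 mm farther back than shut.
Start: joints at [1.029, 0.158, 1.597, -0, 1.386, -0.21], TCP at [0.187, 0.544, 0.242] pointing down, gripper open.
Joint ranges: [-2.91, 2.91], [-0.94, 2.29], [0.18, 2.7], [-1.29, 4.43], [0.17, 2.64], [-3, 3]. Speed limits (rad/s): [2.57, 2.57, 3.14, 3.14, 3.14, 3.14].

## Interface

Orientations are given as a unit quaternion [x, y, z, w].
In Python, from bench import bot, imaging gives the robot as it stands.
- The arm moves only by the tool carry_out, never from a script. Its argument "rows" is a list of rows, each a list of 4 numbers: the shift along the tool's x, y, z in m, then the turn about the tool's z in rad. A call has 1 to 20 rows; each row is the pose to reach, as a shift and turn from the pose commanded when the call began, along the tool's axes at that moment; what a row does not reach only later rows make up. A row lasts 1/10 s, in which the tool goes at most 50 mm and 8.59 degrees, less where a joint would pass 70% of its speed; a pose out of reach is approached as far as the arm can. A call with a gripper value outside its range is refused whole. "hand" is the finger opening in m, from 0 to 0.0854, set as the call begins (left out, the last holds). The fingers move at their own pace and stop on an object; "newtons" is the grip in N (left out, the last holds). Time passes only in rows, so rows that repeat a pose let the fingers close. It gives the time, the measured TCP pose, the force, the opening and the grip force at its end, in the units of the state.
- bot.observe(): the state, without advancing time (a new reading comes with each control period).
- imaging.camera(name): name is "scene" or "top" or "wrist"; returns a dict with "pixels" (384x512x3 uint8, blue, green, red), "vertical_fov" (degrees; the focal length in pixels is half the picture's height over the tangent of half this angle, whatever the lens; pixels are square), "cx", "cy" (the principal point, pixels), "view" (4x4, takes a point from world to camera coordinates). Camera axes: x right, y up, looking along -z (the intrinsics and any distortion apply to the point x, -y, -z); pixel columns grow to the right and rows downward; lengths in m; the calibration is good to about 2 mm. A picture is of the moment at which its call begins. There is no depth.
- bot.finish_job(): hands the job in; it is judged then, once.
The state is a dict: "clock": time; "qpos": joint angles; "joint_velocities": joint speeds; "joint_efforts": joint torques, N m; "tool_pos": TCP position; "eef_rot": TCP orientation; "wrist_force": force on the tool from outside, world axes, zero at the start; "ft_torque": the same for the moment, N m; "width": opening from 0.0 (shut) to 1.0 (fully open); "grip_force": force on a finger pad.
Only numpy, scipy, OpenCV 4.12 (cv2) and the standard library are available. Lean on these libraries where they do the work, as an engineer would, in place of code of your own. Each camera call takes 0.05 s, during which the arm holds its last target. There are 200 camera calls.

## Task

Push the folded arm of the work support out, gently and without forcing it against its stop, until it clicks fully home on its spring ball, pointing straight out from the bed. Then set the long wooden batten down on it gently, flat and bridging from the bed top to the arm's rest pad, in line with the arm and centred across it, and let go, leaving the arm seated. Leave everything else where it is.

Things in the scene. Friction and masses are not known exactly. Their poses are not given: they have to be found in the camera images.
- bed: fixed work-support stand. Origin: hinge axis at the table top; z up. Its bed is a low aluminium block, x +20 to +130, y -60 to +85, flat top at z = 70 mm in this frame. A grey tongue 44 mm wide, 24 mm high runs from the bed along -x to x = -105 mm, under the arm's swung-out place; a spring ball stands out of it
- outrigger: hinged steel arm of the stand, swings level about the hinge pin. Origin: hinge axis at table height; x along the arm to its free end at 145 mm. Beam 26 mm wide, z 30 to 56 mm, grooved underneath. Black rest pad, 40 mm wide, on its last 40 mm (x 105 to 145), top at z = 70 mm, level with the bed. 0.5 kg; stays where left; about 1 N at the pad swings it
- outrigger_hinge (a joint): arm angle (rad). 0 = folded along the bed's front, pointing to the bed's +y, pad clear past the bed's end; grows counter-clockwise from above. From 1.34 it rides over the spring ball (5 to 10 N at the pad) and may stay there, not home. Home: ball sprung into the groove, about 1.57 (over 1.52 counts), arm along the bed's -x. Hard stop 1.60. About 5 N back unseats it
- rest_pad (a point): middle of the top face of the arm's rest pad, 125 mm from the hinge axis and 70 mm above the table; x out along the arm, y across it
- ball (a point): top of the spring ball in the tongue (16 mm ball, standing 9 mm proud), 85 mm from the hinge axis along the bed's -x. It does not move with the arm
- batten: the long flat stick of pale wood, 200 x 45 x 20 mm, 0.1 to 0.2 kg, lying flat on the table. Origin: centre of its underside; x along its length, z up. It is the longest and narrowest of the wooden pieces
- offcut: bystander: short thick offcut of the same pale wood, 110 x 60 x 28 mm, lying flat. Origin: centre of its underside
- plywood: bystander: flat square-ish plywood piece, 90 x 80 x 12 mm. Origin: centre of its underside
- tape: bystander: grey tape measure case, 66 x 36 x 50 mm, standing. Origin: centre of its underside
- glue: bystander: white glue bottle, 60 mm across, 170 mm tall, standing. Origin: centre of its underside
- wrench: bystander: steel open-ended wrench, 190 mm long, lying flat. Origin: centre of its underside
- wax: bystander: steel can, 80 mm across, 60 mm tall. Origin: centre of its underside
- square: bystander: small try square, 50 x 40 mm and 10 mm thick, lying on top of the bed near the bed's +y end. Origin: centre of its underside
Not all that is in view belongs to the job. What is shaped like the batten but purple or turquoise is not meant.

How it is judged:
On the way:
1. the arm is swung out and seated on its spring ball (value of joint outrigger_hinge above 1.52 rad), for 0.2 s.
At the end, for the whole second after the job is handed in: The arm is seated (joint above 1.52 rad) and the batten lies still and flat on both the bed top and the arm's rest pad (resting on both, underside 66 to 74 mm above the table, tilted less than 0.05 rad), in line with the arm within 0.17 rad and centred across it within 15 mm (value of joint outrigger_hinge above 1.52 rad and contact force between batten and outrigger above 0.1 N and contact force between batten and bed above 0.1 N and height (world z) of batten between 0.066 and 0.074 m and angle between batten's own z axis and vertical below 0.05 rad and angle between the x axis of batten and the x axis of rest_pad, either way round below 0.17 rad and y of batten in the frame of rest_pad between -0.015 and 0.015 m and linear speed of batten below 0.01 m/s); the robot touches nothing.
It fails at once if the robot presses on the arm with more than 40 N (contact force between any of the fingers, the arm and outrigger above 40 N).
It fails at once if the batten is pressed onto the stand with more than 40 N (contact force between batten and outrigger above 40 N or contact force between batten and bed above 40 N).
It fails at once if the batten is dropped from more than about a centimetre (faster than 0.5 m/s out of the fingers) (linear speed of batten above 0.5 m/s and contact force between the fingers and batten below 0.05 N).
It fails at once if another thing (offcut, plywood, tape, glue, wrench, wax or square) is shifted by more than 30 mm (distance of any of offcut, plywood, tape, glue, wrench, wax, square from where it was at the start of the episode above 0.03 m).
It also fails if it takes over 64 s, if anything falls off the work surface, if the arm or the gripper's body presses on something with over 40 N, if the wrist force passes 120 N, or if a joint passes its speed limit or range.

## Working session

There is one attempt and no reset: what is moved stays moved. The work goes in short steps, Python scripts to look and compute and a tool call to move; the robot and the scene stay as the last step left them, time stands still between calls to the robot, and variables do not carry over. Pictures are saved under pics/ and viewed, at most 11 in all, crops included, and the job is handed in when it is done.

Besides the shell and the picture viewer there is one more tool, called as name(argument=value, ...) on one line, values as JSON. carry_out: Moves the arm, as the interface text tells. Its arguments: {"type":"object","properties":{"rows":{"type":"array","items":{"type":"array","items":{"type":"number"}}},"hand":{"type":"number"},"newtons":{"type":"number"}},"required":["rows"]}

```bash
mkdir -p pics; cat > h.py <<'E'
import numpy as np, cv2
from bench import bot, imaging
def snap(n,f):
    c=imaging.camera(n); cv2.imwrite('pics/'+f,c['pixels']); np.save('pics/'+f[:-4],{k:c[k] for k in c},allow_pickle=True); return c
def load(f): return np.load('pics/'+f+'.npy',allow_pickle=True).item()
def ray(c,u,v,z):
    H=c['pixels'].shape[0]; f=H/2/np.tan(np.radians(c['vertical_fov'])/2)
    V=np.array(c['view']); R=V[:3,:3]; o=-R.T@V[:3,3]
    d=R.T@np.array([(u-c['cx'])/f,-(v-c['cy'])/f,-1]); return o+d*(z-o[2])/d[2]
def proj(c,p):
    H=c['pixels'].shape[0]; f=H/2/np.tan(np.radians(c['vertical_fov'])/2)
    q=np.array(c['view'])@np.append(p,1); return c['cx']+f*q[0]/-q[2], c['cy']-f*q[1]/-q[2]
E
python3 - <<'E'
from h import *
for n in('scene','top'):
    c=snap(n,n+'0.png'); print({k:c[k] for k in c if k!='pixels'})
s=bot.observe(); print(s)
E
```

```text
{'vertical_fov': 48.62423590870942, 'cx': 260.3583673630942, 'cy': 192.7449899046616, 'view': array([[ 0.84300967,  0.53785758,  0.0066267 , -0.38297459],
       [-0.40115327,  0.62044385,  0.67388834,  0.14441562],
       [ 0.35834446, -0.57075271,  0.73880349, -1.42538241],
       [ 0.        ,  0.        ,  0.        ,  1.        ]])}
{'vertical_fov': 56.37710487196741, 'cx': 255.79452974700098, 'cy': 193.5857715392669, 'view': array([[-0.02583007, -0.99950886, -0.01774382, -0.024672  ],
       [ 0.99515458, -0.0273939 ,  0.09442948, -0.49116699],
       [-0.09486918, -0.01521872,  0.99537341, -1.06982449],
       [ 0.        ,  0.        ,  0.        ,  1.        ]])}
{'clock': 0.1, 'qpos': array([ 1.02888289e+00,  1.59019784e-01,  1.59814180e+00, -3.08544630e-05,
        1.38620486e+00, -2.10099652e-01]), 'joint_velocities': array([-1.42108482e-03, -1.44725165e-03, -1.84292376e-03,  1.67296764e-03,
       -1.02914753e-03,  4.78797636e-05]), 'joint_efforts': array([-1.97737554e-04, -3.96990180e+01, -3.32335746e+01, -2.13451344e-04,
        4.20587443e-03, -1.30414318e-05]), 'tool_pos': array([0.1870538 , 0.54315112, 0.2413786 ]), 'eef_rot': array([ 1.65143966e-01,  9.86269073e-01, -8.30502260e-04, -3.11572129e-04]), 'wrist_force': array([-0.17514201, -0.03473034,  0.85441832]), 'ft_torque': array([ 0.03311729, -0.03087465,  0.04361113]), 'grip_force': 0.0, 'width': 0.9986865111874712}
```

View pics/top0.png

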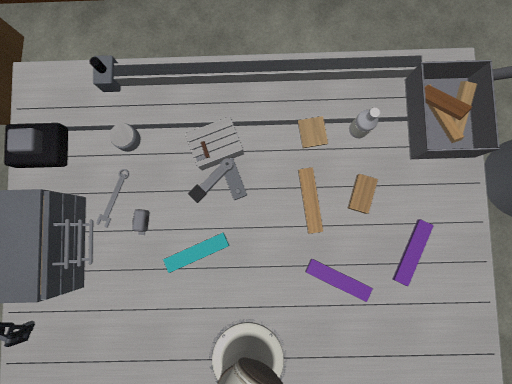

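View pics/scene0.png

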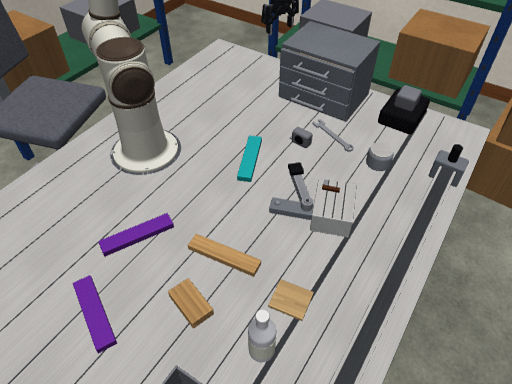

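The top view shows three pale wooden pieces: (310,200) long and narrow, which fits the batten; (363,193) short and thick, the offcut; and (313,132) square and flat, the plywood. The purple and turquoise sticks are decoys. The stand's hinge is near (228,165), its pad near (197,193), and its tongue ends near (238,195). I'll confirm these in an enlarged crop.

```bash
python3 - <<'E'
from h import *
c=load('top0'); a=c['pixels'][110:242,178:333]
cv2.imwrite('pics/crop.png',cv2.resize(a,None,fx=5,fy=4.5 if 0 else 5,interpolation=cv2.INTER_CUBIC)[:600])
E
```

```text
(no output)
```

View pics/crop.png

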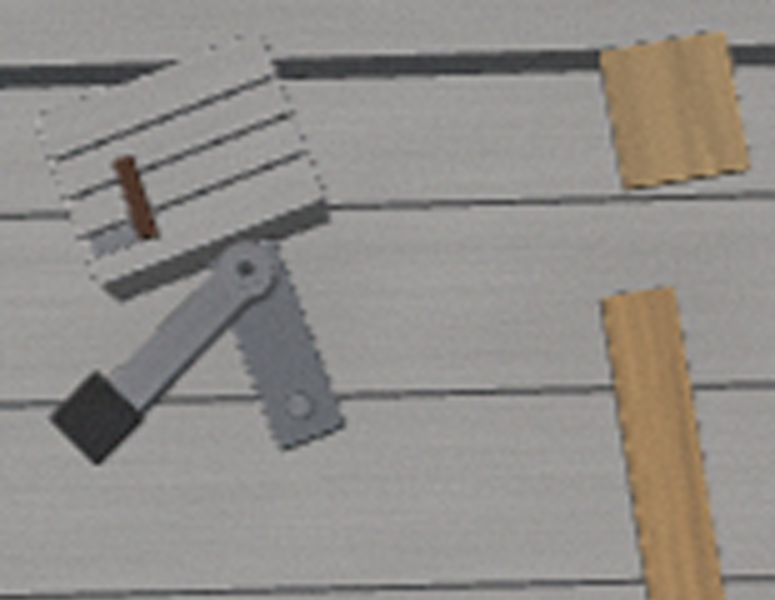

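The crop confirms the batten (crop 600–720, 290 to the lower edge) and the square plywood beside it. The arm is part-folded, with its pin at crop (245,268), pad centre (97,418) and ball (300,404).

```bash
python3 - <<'E'
from h import *
from scipy.optimize import least_squares
c=load('top0'); o=lambda x,y:((x+.5)/5-.5+178,(y+.5)/5-.5+110)
W=lambda x,y,z: ray(c,*o(x,y),z)
B=[((20,85),(105,285),.07),((20,-60),(327,205),.07),((130,-60),(262,38),.07),((130,85),(38,115),.07),((-105,22),(285,450),.024),((-105,-22),(345,425),.024),((-85,0),(300,404),.030),((0,0),(245,268),.057)]
P=np.array([b[0] for b in B])/1e3; Q=np.array([W(*b[1],b[2])[:2] for b in B])
def T(p): s,k=np.sin(p[2]),np.cos(p[2]); return P@np.array([[k,s],[-s,k]])+p[:2]
r=least_squares(lambda p:(T(p)-Q).ravel(),[.6,.05,.3],loss='soft_l1',f_scale=.003)
print('bed',r.x,'\n',((T(r.x)-Q)*1e3).round(1))
pad=[W(*q,.07)[:2] for q in((97,370),(50,417),(98,465),(145,412))]; pc=np.mean(pad,0); d=pc-r.x[:2]
print('pad',pc,np.hypot(*d),'world ang',np.arctan2(d[1],d[0]),'joint',np.arctan2(d[1],d[0])-r.x[2]-np.pi/2)
for nm,hh in(('top0',0),('scene0',0)):
    k=load(nm); hsv=cv2.cvtColor(k['pixels'],cv2.COLOR_BGR2HSV); m=cv2.inRange(hsv,(8,70,90),(25,255,255))
    for t in cv2.findContours(m,cv2.RETR_EXTERNAL,cv2.CHAIN_APPROX_NONE)[0]:
        if cv2.contourArea(t)<150: continue
        w=np.array([ray(k,*q[0],.02)[:2] for q in t]); a=cv2.minAreaRect((w*1000).astype(np.float32)); print(nm,t.mean(0)[0].round(),np.round(a[0],1),np.round(a[1],1),round(a[2],1))
s=bot.observe()
from scipy.spatial.transform import Rotation as R
print(R.from_quat(s['eef_rot']).as_matrix().round(3))
for n,u,v,z in(('glue',366,121,.1),('tape',141,220,.05),('wrench',115,198,.01),('wax',123,136,.06),('ply',313,132,.012)): print(n,ray(c,u,v,z).round(3))
E
```

```text
bed [0.57922233 0.04470582 0.33935407] 
 [[-0.6  3.5]
 [ 3.6 -1.2]
 [ 5.  -1.1]
 [-0.5  1.2]
 [-0.7  3.3]
 [-0.4 -1.3]
 [-1.8 -0.7]
 [-1.3 -1.7]]
pad [0.4929321  0.13327896] 0.12365761472105521 world ang 2.343139888263986 joint 0.432989492136687
top0 [363. 193.] [ 483.7 -362.7] [ 62.  110.5] 71.8
top0 [310. 200.] [ 467.6 -202.9] [197.9  44.9] 6.8
top0 [312. 132.] [ 679.  -218.4] [87.3 78.7] 7.9
top0 [451. 109.] [ 728.3 -657.8] [187.6 162.3] 4.5
scene0 [291. 299.] [ 686.1 -227.1] [89.1 82.8] 8.7
scene0 [191. 304.] [ 485.6 -365.2] [ 64.  120.5] 71.8
scene0 [225. 255.] [ 471.2 -208.9] [202.6  53.7] 6.8
scene0 [501. 128.] [961.4 788.1] [ 79.1 328.2] 10.8
scene0 [28. 24.] [-1058.    361.5] [150.2 336.8] 65.4
scene0 [446.  30.] [ 604.7 1357.3] [345.3 304.8] 0.3
[[-0.945  0.326 -0.001]
 [ 0.326  0.945 -0.002]
 [ 0.    -0.002 -1.   ]]
glue [ 0.684 -0.361  0.1  ]
tape [0.418 0.305 0.05 ]
wrench [0.49 0.4  0.01]
wax [0.672 0.357 0.06 ]
ply [ 0.68  -0.221  0.012]
```

carry_out(rows=[[-0.04,-0.022,0,0.04],[-0.08,-0.044,0,0.08],[-0.12,-0.066,0,0.12],[-0.16,-0.088,0,0.16],[-0.2,-0.11,0,0.2],[-0.24,-0.132,0,0.25],[-0.28,-0.154,0,0.3],[-0.32,-0.175,0,0.35],[-0.36,-0.197,0,0.4],[-0.4,-0.22,0,0.44],[-0.445,-0.243,0.02,0.467],[-0.445,-0.243,0.06,0.467],[-0.445,-0.243,0.1,0.467],[-0.445,-0.243,0.1,0.467],[-0.445,-0.243,0.1,0.467]], hand=0, newtons=30)

```text
clock: 1.6
tool_pos: [0.5284, 0.169, 0.1423]
eef_rot: [0.389, 0.921, -0.0, -0.001]
wrist_force: [0.3, 0.0, 0.0]
width: 0.001
grip_force: 0.0
```

carry_out(rows=[[0,0,0.03,0],[0,0,0.06,0],[0,0,0.08,0],[0,0,0.087,0],[0,0,0.087,0],[0,0,0.087,0]])

```text
clock: 2.2
tool_pos: [0.5307, 0.1693, 0.0577]
eef_rot: [0.389, 0.921, 0.001, 0.002]
wrist_force: [-0.9, 0.3, 0.1]
width: -0.001
grip_force: 0.0
```

```bash
python3 - <<'E'
from h import *
c=snap('scene','s1.png'); t=snap('top','t1.png')
a=cv2.resize(c['pixels'][120:260,230:400],None,fx=2.35,fy=2.35,interpolation=cv2.INTER_CUBIC)
b=cv2.resize(t['pixels'][100:240,165:335],None,fx=2.35,fy=2.35,interpolation=cv2.INTER_CUBIC)
cv2.imwrite('pics/c1.png',np.hstack([a,b]))
s=bot.observe(); print(s['tool_pos'],s['wrist_force'],s['eef_rot'])
E
```

```text
[0.53049637 0.16917996 0.05743406] [ 0.02609387  0.21614074 -1.22145424] [3.88755477e-01 9.21339087e-01 8.69582054e-04 1.64636233e-03]
```

View pics/c1.png

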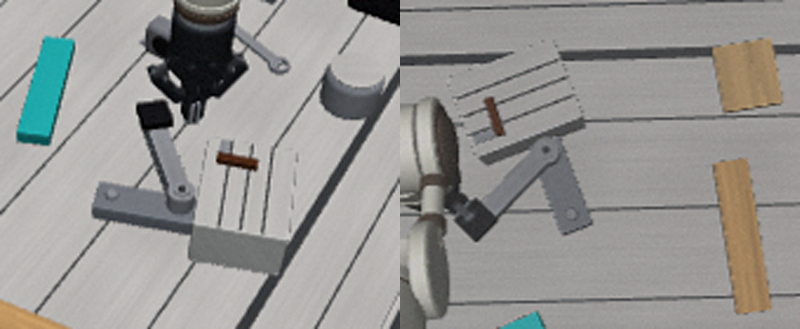

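```bash
cat >> h.py <<'E'
from scipy.spatial.transform import Rotation as R
Hn=np.array([.579,.0447])
def arc(phis,tcp=None):
    s=bot.observe(); p=s['tool_pos']; M=R.from_quat(s['eef_rot']).as_matrix()
    v=p[:2]-Hn
    for f in phis:
        k,q=np.cos(f),np.sin(f); d=np.array([[k,-q],[q,k]])@v-v
        print([round(float(M[:2,0]@d),4),round(float(M[:2,1]@d),4),0,round(-f,3)])
E
python3 -c "
from h import *
arc(np.arange(1,21)*.045)"
```

```text
[0.0022, -0.0056, 0, np.float64(-0.045)]
[0.0042, -0.0113, 0, np.float64(-0.09)]
[0.0059, -0.017, 0, np.float64(-0.135)]
[0.0073, -0.0229, 0, np.float64(-0.18)]
[0.0085, -0.0288, 0, np.float64(-0.225)]
[0.0094, -0.0347, 0, np.float64(-0.27)]
[0.0101, -0.0407, 0, np.float64(-0.315)]
[0.0105, -0.0467, 0, np.float64(-0.36)]
[0.0106, -0.0527, 0, np.float64(-0.405)]
[0.0104, -0.0587, 0, np.float64(-0.45)]
[0.01, -0.0647, 0, np.float64(-0.495)]
[0.0093, -0.0707, 0, np.float64(-0.54)]
[0.0083, -0.0766, 0, np.float64(-0.585)]
[0.0071, -0.0825, 0, np.float64(-0.63)]
[0.0056, -0.0883, 0, np.float64(-0.675)]
[0.0038, -0.094, 0, np.float64(-0.72)]
[0.0018, -0.0997, 0, np.float64(-0.765)]
[-0.0005, -0.1053, 0, np.float64(-0.81)]
[-0.003, -0.1107, 0, np.float64(-0.855)]
[-0.0057, -0.1161, 0, np.float64(-0.9)]
```

carry_out(rows=[[0.0022,-0.0056,0,-0.045],[0.0032,-0.0085,0,-0.068],[0.0042,-0.0113,0,-0.09],[0.005,-0.014,0,-0.113],[0.0059,-0.017,0,-0.135],[0.0066,-0.02,0,-0.158],[0.0073,-0.0229,0,-0.18],[0.0079,-0.0258,0,-0.203],[0.0085,-0.0288,0,-0.225],[0.0094,-0.0347,0,-0.27],[0.0101,-0.0407,0,-0.315],[0.0105,-0.0467,0,-0.36],[0.0106,-0.0527,0,-0.405],[0.0104,-0.0587,0,-0.45],[0.01,-0.0647,0,-0.495],[0.0093,-0.0707,0,-0.54],[0.0083,-0.0766,0,-0.585],[0.0071,-0.0825,0,-0.63],[0.0056,-0.0883,0,-0.675],[0.0056,-0.0883,0,-0.675]])

```text
clock: 4.3
tool_pos: [0.4609, 0.1109, 0.055]
eef_rot: [0.062, 0.998, -0.0, -0.001]
wrist_force: [-0.3, 0.2, -0.4]
width: 0.002
grip_force: 0.0
```

```bash
python3 - <<'E'
from h import *
c=snap('scene','s2.png'); t=snap('top','t2.png')
a=cv2.resize(c['pixels'][140:230,250:350],None,fx=4,fy=4,interpolation=cv2.INTER_CUBIC)
b=cv2.resize(t['pixels'][140:230,175:275],None,fx=4,fy=4,interpolation=cv2.INTER_CUBIC)
cv2.imwrite('pics/c2.png',np.hstack([a,b]))
s=bot.observe(); print(s['tool_pos'],s['wrist_force'],s['eef_rot'])
v=s['tool_pos'][:2]-Hn; print(np.hypot(*v),np.arctan2(v[1],v[0]))
E
```

```text
[0.46130106 0.1113045  0.05509442] [-0.55799195 -0.31053285 -0.12693029] [ 6.22799580e-02  9.98058632e-01 -3.75257155e-05 -4.14231806e-04]
0.1352375702891583 2.626632707386435
```

View pics/c2.png

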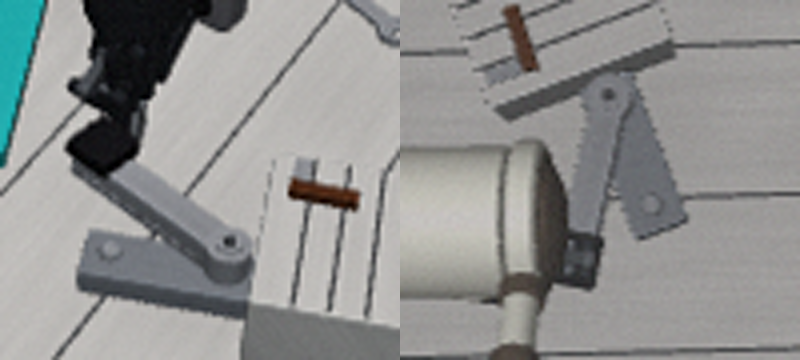

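The fingers touch the pad's side and the arm has swung partway, to roughly vertical in the top view. It hasn't reached the ball yet.

```bash
python3 - <<'E'
from h import *
c=load('t2')
o=lambda x,y:((x-400+.5)/4-.5+175,(y+.5)/4-.5+140)
for a in((587,225),(597,160)):
    d=ray(c,*o(*a),.056)[:2]-ray(c,*o(608,94),.057)[:2]; t=np.arctan2(d[1],d[0])%6.283; print(t, 'joint',t-.339-np.pi/2)
arc(np.arange(1,21)*.03)
E
```

```text
2.964682245790534 joint 1.0548859189956374
2.957263442794373 joint 1.0474671159994764
[0.0015, -0.0038, 0, np.float64(-0.03)]
[0.0029, -0.0076, 0, np.float64(-0.06)]
[0.0041, -0.0114, 0, np.float64(-0.09)]
[0.0053, -0.0153, 0, np.float64(-0.12)]
[0.0063, -0.0193, 0, np.float64(-0.15)]
[0.0072, -0.0232, 0, np.float64(-0.18)]
[0.008, -0.0272, 0, np.float64(-0.21)]
[0.0086, -0.0312, 0, np.float64(-0.24)]
[0.0092, -0.0352, 0, np.float64(-0.27)]
[0.0096, -0.0393, 0, np.float64(-0.3)]
[0.0099, -0.0433, 0, np.float64(-0.33)]
[0.0101, -0.0474, 0, np.float64(-0.36)]
[0.0102, -0.0514, 0, np.float64(-0.39)]
[0.0101, -0.0555, 0, np.float64(-0.42)]
[0.0099, -0.0595, 0, np.float64(-0.45)]
[0.0096, -0.0636, 0, np.float64(-0.48)]
[0.0092, -0.0676, 0, np.float64(-0.51)]
[0.0087, -0.0716, 0, np.float64(-0.54)]
[0.008, -0.0756, 0, np.float64(-0.57)]
[0.0072, -0.0796, 0, np.float64(-0.6)]
```

carry_out(rows=[[0.0015,-0.0038,0,-0.03],[0.0029,-0.0076,0,-0.06],[0.0041,-0.0114,0,-0.09],[0.0053,-0.0153,0,-0.12],[0.0063,-0.0193,0,-0.15],[0.0072,-0.0232,0,-0.18],[0.008,-0.0272,0,-0.21],[0.0083,-0.0292,0,-0.225],[0.0086,-0.0312,0,-0.24],[0.0089,-0.0332,0,-0.255],[0.0092,-0.0352,0,-0.27],[0.0094,-0.0372,0,-0.285],[0.0096,-0.0393,0,-0.3],[0.0098,-0.0413,0,-0.315],[0.0099,-0.0433,0,-0.33],[0.01,-0.0453,0,-0.345],[0.0101,-0.0474,0,-0.36]])

```text
clock: 6.1
tool_pos: [0.4458, 0.0654, 0.0553]
eef_rot: [-0.118, 0.993, -0.0, -0.0]
wrist_force: [0.2, 1.6, -0.2]
width: 0.001
grip_force: 0.4
```

```bash
python3 - <<'E'
from h import *
s=bot.observe(); print(s['tool_pos'],s['wrist_force'])
arc(np.arange(1,13)*.015)
E
```

```text
[0.44580281 0.06537894 0.05530634] [ 0.1525892   1.61417608 -0.22476288]
[0.0008, -0.0019, 0, np.float64(-0.015)]
[0.0015, -0.0038, 0, np.float64(-0.03)]
[0.0022, -0.0057, 0, np.float64(-0.045)]
[0.0029, -0.0076, 0, np.float64(-0.06)]
[0.0035, -0.0095, 0, np.float64(-0.075)]
[0.0041, -0.0114, 0, np.float64(-0.09)]
[0.0047, -0.0133, 0, np.float64(-0.105)]
[0.0053, -0.0153, 0, np.float64(-0.12)]
[0.0058, -0.0172, 0, np.float64(-0.135)]
[0.0063, -0.0192, 0, np.float64(-0.15)]
[0.0068, -0.0212, 0, np.float64(-0.165)]
[0.0072, -0.0231, 0, np.float64(-0.18)]
```

carry_out(rows=[[0.0004,-0.001,0,-0.008],[0.0008,-0.0019,0,-0.015],[0.0012,-0.0029,0,-0.023],[0.0015,-0.0038,0,-0.03],[0.0019,-0.0048,0,-0.038],[0.0022,-0.0057,0,-0.045],[0.0026,-0.0067,0,-0.053],[0.0029,-0.0076,0,-0.06]])

```text
clock: 6.9
tool_pos: [0.4449, 0.0583, 0.0554]
eef_rot: [-0.148, 0.989, 0.001, 0.0]
wrist_force: [1.4, 6.5, -0.2]
width: -0.002
grip_force: 2.3
```

carry_out(rows=[[0.0003,-0.001,0,-0.008],[0.0006,-0.0019,0,-0.015],[0.0009,-0.0029,0,-0.022],[0.0012,-0.0038,0,-0.03]])

```text
clock: 7.3
tool_pos: [0.4447, 0.0535, 0.0553]
eef_rot: [-0.163, 0.987, 0.0, -0.0]
wrist_force: [1.4, 3.5, 0.5]
width: -0.0
grip_force: 2.0
```

carry_out(rows=[[0.0003,-0.001,0,-0.008],[0.0006,-0.0019,0,-0.015],[0.0006,-0.0019,0,-0.015]])

```text
clock: 7.6
tool_pos: [0.4447, 0.051, 0.0553]
eef_rot: [-0.17, 0.985, -0.0, -0.0]
wrist_force: [0.3, 1.2, 0.5]
width: 0.003
grip_force: 0.4
```

carry_out(rows=[[0.0003,-0.001,0,-0.008],[0.0006,-0.0019,0,-0.015],[0.0006,-0.0019,0,-0.015]])

```text
clock: 7.9
tool_pos: [0.4447, 0.0493, 0.0552]
eef_rot: [-0.177, 0.984, -0.0, -0.0]
wrist_force: [-0.9, 1.5, 2.3]
width: -0.0
grip_force: 0.8
```

```bash
python3 - <<'E'
from h import *
s=bot.observe(); print(s['tool_pos'],s['wrist_force'])
c=snap('scene','s3.png'); t=snap('top','t3.png')
a=cv2.resize(c['pixels'][140:230,250:350],None,fx=4,fy=4,interpolation=cv2.INTER_CUBIC)
b=cv2.resize(t['pixels'][140:230,175:275],None,fx=4,fy=4,interpolation=cv2.INTER_CUBIC)
cv2.imwrite('pics/c3.png',np.hstack([a,b]))
E
```

```text
[0.44468639 0.04931282 0.0552433 ] [-0.88791476  1.47644038  2.26154879]
```

View pics/c3.png

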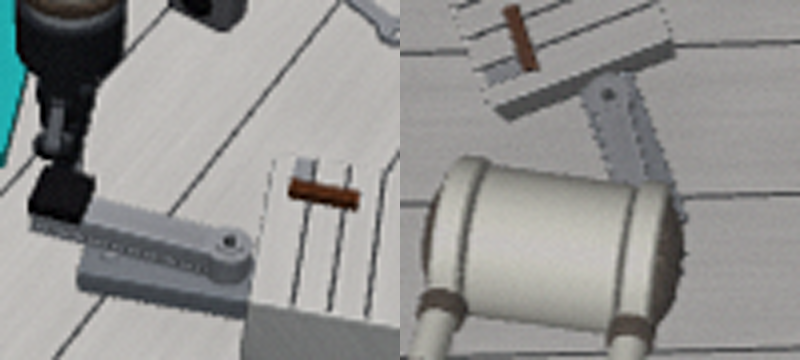

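The arm is over the ball but not yet aligned with the tongue. I'll keep pushing in small steps.

carry_out(rows=[[0.0003,-0.001,0,-0.008],[0.0006,-0.0019,0,-0.015],[0.0006,-0.0019,0,-0.015]])

```text
clock: 8.3
tool_pos: [0.4448, 0.0474, 0.0552]
eef_rot: [-0.185, 0.983, -0.0, -0.0]
wrist_force: [-1.2, 0.8, 0.5]
width: 0.001
grip_force: 0.7
```

carry_out(rows=[[0.0003,-0.001,0,-0.008],[0.0006,-0.0019,0,-0.015],[0.0006,-0.0019,0,-0.015]])

```text
clock: 8.6
tool_pos: [0.4453, 0.0452, 0.0553]
eef_rot: [-0.192, 0.981, -0.0, 0.0]
wrist_force: [0.2, 0.2, 0.5]
width: 0.001
grip_force: 0.2
```

carry_out(rows=[[0.0003,-0.001,0,-0.008],[0.0006,-0.0019,0,-0.015],[0.0006,-0.0019,0,-0.015]])

```text
clock: 8.9
tool_pos: [0.4457, 0.0432, 0.0554]
eef_rot: [-0.199, 0.98, -0.0, 0.0]
wrist_force: [0.0, -0.1, 0.2]
width: -0.0
grip_force: 0.0
```

carry_out(rows=[[0,0.01,0,0],[0,0.02,0,0],[0,0.025,-0.03,0],[0,0.025,-0.08,0],[0,0.025,-0.12,0],[0,0.025,-0.145,0],[0.015,-0.03,-0.145,0.06],[0.025,-0.07,-0.145,0.12],[0.04,-0.11,-0.145,0.18],[0.05,-0.15,-0.145,0.24],[0.065,-0.19,-0.145,0.28],[0.0755,-0.2355,-0.145,0.28],[0.0755,-0.2355,-0.145,0.28],[0.0755,-0.2355,-0.145,0.28]], hand=0)

```text
clock: 10.3
tool_pos: [0.4676, -0.2025, 0.2]
eef_rot: [-0.06, 0.998, 0.0, -0.0]
wrist_force: [-0.4, 0.2, 0.2]
width: -0.0
grip_force: 0.0
```

```bash
python3 - <<'E'
from h import *
s=bot.observe(); print(s['tool_pos'],s['wrist_force'],s['eef_rot'])
c=snap('scene','s4.png'); t=snap('top','t4.png')
a=cv2.resize(c['pixels'][140:240,250:350],None,fx=4,fy=4,interpolation=cv2.INTER_CUBIC)
b=cv2.resize(t['pixels'][130:230,175:275],None,fx=4,fy=4,interpolation=cv2.INTER_CUBIC)
cv2.imwrite('pics/c4.png',np.hstack([a,b]))
for n in (.07,): 
    for j in(1.45,1.50,1.57):
        g=j+.339+np.pi/2; print(j,[np.round(proj(t,[*(Hn+(r*np.cos(g),r*np.sin(g))),.07]),1)-[175,130] for r in(.105,.145)])
E
```

```text
[ 0.46761293 -0.20247023  0.19999985] [-0.35964874  0.18533499  0.15435871] [-5.99997836e-02  9.98198261e-01  4.39037124e-04 -2.53310566e-04]
1.45 [array([60.2, 67.3]), array([63.4, 80.6])]
1.5 [array([61.9, 66.9]), array([65.8, 80. ])]
1.57 [array([64.3, 66.1]), array([69.1, 78.8])]
```

View pics/c4.png

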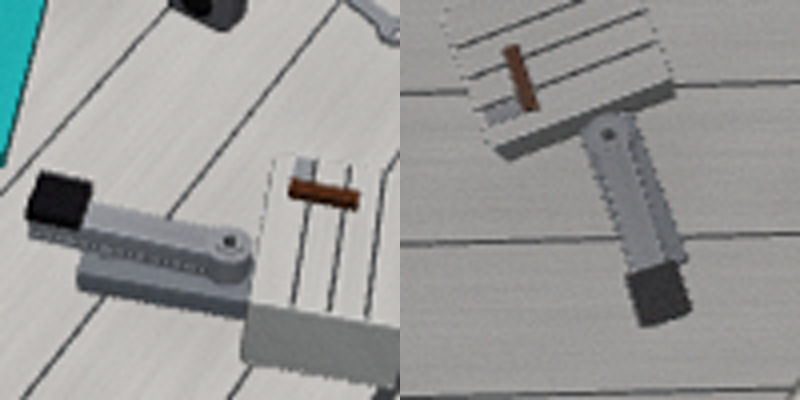

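The pad centre is at about (660,293) in the right panel. The arm still seems short of home, with more tongue showing on the right of the beam. I'll fit the angle numerically.

```bash
cat > fit.py <<'E'
from h import *
from scipy.optimize import least_squares
def hull(c,j,z0=.056,z1=.07,H=Hn):
    g=j+.339+np.pi/2; e=np.array([np.cos(g),np.sin(g)]); n=np.array([-e[1],e[0]])
    q=np.array([proj(c,[*(H+r*e+w*n),z]) for r in(.105,.145) for w in(-.02,.02) for z in(z0,z1)],np.float32)
    h=cv2.convexHull(q); m=cv2.moments(h); return np.array([m['m10'],m['m01']])/m['m00']
def meas(c,j0=1.53,T=75):
    g=cv2.cvtColor(c['pixels'],cv2.COLOR_BGR2GRAY); u,v=np.round(hull(c,j0)).astype(int); m=np.zeros_like(g); m[v-14:v+15,u-14:u+15]=(g[v-14:v+15,u-14:u+15]<T)
    n,l,s,ce=cv2.connectedComponentsWithStats(m); k=1+np.argmax(s[1:,4]); return ce[k],s[k]
E
python3 - <<'E'
from fit import *
for n in('t4','s4'):
    c=load(n); 
    for T in(60,75,90):
        p,s=meas(c,T=T); r=least_squares(lambda j:hull(c,j[0])-p,[1.5]); print(n,T,p.round(2),s,'j',r.x,r.fun.round(2))
c=load('top0'); p,s=meas(c,.43); r=least_squares(lambda j:hull(c,j[0])-p,[.4]); print(p,s,r.x,r.fun)
c=load('scene0'); p,s=meas(c,.43); r=least_squares(lambda j:hull(c,j[0])-p,[.4]); print(p,s,r.x,r.fun)
E
```

```text
t4 60 [239.48 202.95] [232 195  16  16 165] j [1.5] [-0.52  0.6 ]
t4 75 [239.35 202.93] [232 195  16  17 179] j [1.5] [-0.39  0.62]
t4 90 [239.51 202.8 ] [232 194  16  18 195] j [1.5] [-0.55  0.76]
s4 60 [264.35 190.22] [257 183  16  15 172] j [1.5] [-0.49 -0.94]
s4 75 [264.28 190.08] [257 183  16  15 184] j [1.5] [-0.42 -0.8 ]
s4 90 [265.09 192.15] [256 183  22  20 242] j [1.5] [-1.23 -2.88]
[197.46195652 192.98913043] [189 185  23  18 184] [0.4] [-1.29363106 -0.55649234]
[295.15606936 169.64739884] [288 163  16  21 173] [0.4] [ 1.20924137 -1.23474165]
```

```bash
python3 - <<'E'
from fit import *
J=np.arange(.3,1.65,.005)
for n,j0 in(('t4',1.53),('s4',1.53),('s3',1.5),('top0',.43),('scene0',.43)):
    c=load(n); p,s=meas(c,j0); d=[np.hypot(*(hull(c,j)-p)) for j in J]; k=np.argmin(d); print(n,J[k],d[k].round(2) , hull(c,J[k])-p)
# tongue centreline vs pad, top view, ball etc
c=load('t4'); print(proj(c,[*Hn,.057]), [np.round(proj(c,[*(Hn+.085*np.array([np.cos(a),np.sin(a)])),.033]),1) for a in [.339+np.pi]])
E
```

```text
t4 1.5150000000000012 0.49 [0.22427494 0.43364393]
s4 1.5200000000000011 0.69 [-0.66200621 -0.18937934]
s3 1.390000000000001 0.55 [0.50649466 0.20242642]
top0 0.4300000000000001 0.54 [-0.41602914  0.3440988 ]
scene0 0.4350000000000001 1.07 [-0.20359451 -1.05191159]
(np.float64(227.19442859763737), np.float64(163.6888871679099)) [array([237.8, 191. ])]
```

```bash
python3 - <<'E'
from fit import *
c=load('t4'); g=cv2.cvtColor(c['pixels'],cv2.COLOR_BGR2GRAY)
yaw=.339; ex=np.array([np.cos(yaw),np.sin(yaw)]); ey=np.array([-ex[1],ex[0]])
P=lambda x,y,z:np.array(proj(c,[*(Hn+x*ex+y*ey),z]))
for X in(-.045,-.065,-.095):
    a,b=P(X,.035,.024),P(X,-.035,.024); t=np.linspace(0,1,29); q=(a+(b-a)*t[:,None]).astype(np.float32)
    print(X,cv2.remap(g,q[None,:,0],q[None,:,1],cv2.INTER_LINEAR)[0])
    pos=lambda p:(35-70*np.dot(p-a,b-a)/np.dot(b-a,b-a))
    print(' tongue edges',pos(P(X,.022,.024)).round(1),pos(P(X,-.022,.024)).round(1))
    for j in(1.48,1.52,1.57):
        dl=j-np.pi/2; print(' ',j,[pos(P(X+ -w*0,w+X*np.tan(dl),z)).round(1) for w in(.013,-.013) for z in(.056,.03)])
print('sample step 2.5mm from +35 to -35')
E
```

```text
-0.045 [146 145 147 150 135 120 113 126 126 123 120 119 119 118 119 122 124 105
  97 103 106 101  99 122 148 150 148 148 149]
 tongue edges 22.0 -22.0
  1.48 [np.float64(18.5), np.float64(17.3), np.float64(-8.3), np.float64(-8.8)]
  1.52 [np.float64(16.6), np.float64(15.5), np.float64(-10.2), np.float64(-10.6)]
  1.57 [np.float64(14.3), np.float64(13.3), np.float64(-12.5), np.float64(-12.9)]
-0.065 [ 97  88 108 127 147 129 117 121 125 121 121 120 120 119 119 122 119 101
 101 106 107 102 110 129 145 148 150 149 150]
 tongue edges 22.0 -22.0
  1.48 [np.float64(20.4), np.float64(19.2), np.float64(-6.4), np.float64(-7.0)]
  1.52 [np.float64(17.7), np.float64(16.5), np.float64(-9.1), np.float64(-9.6)]
  1.57 [np.float64(14.3), np.float64(13.3), np.float64(-12.5), np.float64(-12.9)]
-0.095 [152 153 156 140 130 125 136 122 126 127 125 123 125 125 126 129 108 100
 104 109 107 107 118 147 152 154 154 152 151]
 tongue edges 22.0 -22.0
  1.48 [np.float64(23.2), np.float64(21.9), np.float64(-3.6), np.float64(-4.2)]
  1.52 [np.float64(19.2), np.float64(18.1), np.float64(-7.5), np.float64(-8.1)]
  1.57 [np.float64(14.3), np.float64(13.3), np.float64(-12.4), np.float64(-12.8)]
sample step 2.5mm from +35 to -35
```

The beam edges give a joint angle of about 1.48–1.52, so the arm is at the ball's crest and not home. I'll go back and push it further.

carry_out(rows=[[0,0.04,0,-0.05],[0,0.08,0,-0.1],[0,0.12,0,-0.15],[0,0.16,0,-0.2],[-0.002,0.2,0,-0.22],[-0.004,0.24,0,-0.22],[-0.004,0.264,0,-0.22],[-0.004,0.264,0.02,-0.22],[-0.004,0.264,0.06,-0.22],[-0.004,0.264,0.1,-0.22],[-0.004,0.264,0.13,-0.22],[-0.004,0.264,0.145,-0.22],[-0.004,0.264,0.145,-0.22],[-0.004,0.264,0.145,-0.22]])

```text
clock: 11.8
tool_pos: [0.4396, 0.0607, 0.0558]
eef_rot: [-0.171, 0.985, -0.0, 0.0]
wrist_force: [0.2, 0.1, 0.3]
width: 0.003
grip_force: 0.0
```

carry_out(rows=[[0,-0.004,0,0],[0,-0.008,0,0],[0,-0.012,0,0],[0,-0.015,0,0],[0,-0.017,0,0],[0,-0.018,0,0],[0,-0.019,0,0],[0,-0.02,0,0],[0,-0.02,0,0]])

```text
clock: 12.7
tool_pos: [0.4464, 0.0409, 0.0552]
eef_rot: [-0.17, 0.985, -0.0, -0.0]
wrist_force: [-0.1, -0.5, -0.3]
width: -0.003
grip_force: 0.0
```

carry_out(rows=[[0,-0.001,0,0],[0,-0.002,0,0],[0,-0.002,0,0]])

```text
clock: 13.0
tool_pos: [0.4472, 0.0389, 0.0553]
eef_rot: [-0.17, 0.985, -0.0, 0.0]
wrist_force: [-0.1, 0.7, 0.9]
width: 0.0
grip_force: 0.0
```

carry_out(rows=[[0,-0.001,0,0],[0,-0.002,0,0],[0,-0.002,0,0]])

```text
clock: 13.3
tool_pos: [0.448, 0.037, 0.0554]
eef_rot: [-0.17, 0.985, -0.0, 0.0]
wrist_force: [0.4, -0.7, -0.3]
width: -0.002
grip_force: 0.0
```

carry_out(rows=[[0,-0.001,0,0],[0,-0.002,0,0],[0,-0.002,0,0]])

```text
clock: 13.6
tool_pos: [0.4484, 0.0352, 0.0553]
eef_rot: [-0.17, 0.985, 0.0, -0.0]
wrist_force: [0.4, 0.4, 0.2]
width: -0.001
grip_force: 0.2
```

carry_out(rows=[[0,-0.001,0,0],[0,-0.002,0,0],[0,-0.002,0,0]])

```text
clock: 13.9
tool_pos: [0.4488, 0.0336, 0.0552]
eef_rot: [-0.17, 0.985, 0.0, -0.0]
wrist_force: [-2.8, 1.9, 1.3]
width: 0.002
grip_force: 1.3
```

carry_out(rows=[[0,-0.001,0,0],[0,-0.001,0,0]])

```text
clock: 14.1
tool_pos: [0.449, 0.0328, 0.0552]
eef_rot: [-0.17, 0.985, 0.0, -0.001]
wrist_force: [-3.4, 3.2, 2.2]
width: 0.004
grip_force: 2.3
```

```bash
python3 - <<'E'
from fit import *
s=bot.observe(); print(s['tool_pos'],s['wrist_force'])
c=snap('scene','s5.png'); t=snap('top','t5.png'); o=load('s4')
cr=lambda c:cv2.resize(c['pixels'][160:240,250:350],None,fx=4,fy=4,interpolation=cv2.INTER_CUBIC)
cv2.imwrite('pics/c5.png',np.hstack([cr(o),cr(c)]))
E
```

```text
[0.44902106 0.03283187 0.05520134] [-3.38190033  3.2083957   2.23299503]
```

View pics/c5.png

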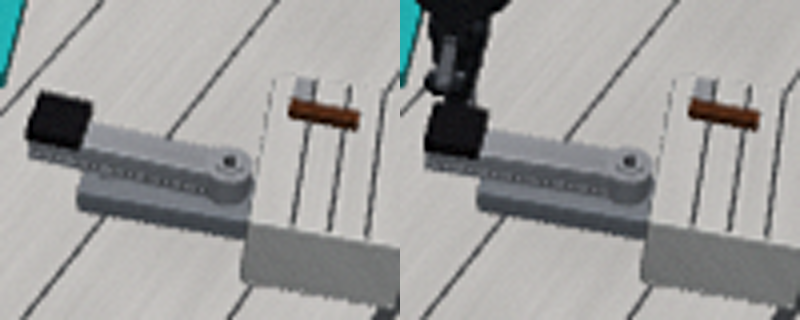

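In the picture the pad has moved by only about half a pixel, and the force is moderate. I'll keep going in 1 mm steps and watch how steeply the force rises.

carry_out(rows=[[0,-0.001,0,0],[0,-0.001,0,0]])

```text
clock: 14.4
tool_pos: [0.4492, 0.032, 0.0552]
eef_rot: [-0.17, 0.985, 0.001, -0.001]
wrist_force: [-4.8, 4.0, 3.6]
width: 0.002
grip_force: 2.7
```

carry_out(rows=[[0,-0.001,0,0],[0,-0.001,0,0]])

```text
clock: 14.6
tool_pos: [0.4493, 0.0315, 0.0552]
eef_rot: [-0.17, 0.986, 0.001, -0.001]
wrist_force: [-4.1, 5.5, 5.4]
width: -0.001
grip_force: 4.0
```

carry_out(rows=[[0,-0.001,0,0],[0,-0.001,0,0]])

```text
clock: 14.8
tool_pos: [0.4494, 0.0311, 0.0552]
eef_rot: [-0.17, 0.986, 0.002, -0.001]
wrist_force: [-6.1, 8.5, 7.0]
width: -0.0
grip_force: 5.3
```

carry_out(rows=[[0,-0.001,0,0],[0,-0.001,0,0]])

```text
clock: 15.0
tool_pos: [0.4494, 0.031, 0.0552]
eef_rot: [-0.169, 0.986, 0.003, -0.001]
wrist_force: [-7.2, 12.8, 8.4]
width: 0.001
grip_force: 7.4
```

The force now rises with almost no travel, about 4 mm past first contact. That fits home at 1.57 and the stop at 1.60, so I'll back off now and measure with a clear view.

carry_out(rows=[[0,0.005,0,0],[0,0.015,0,0],[0,0.025,0,0],[0,0.03,-0.03,0],[0,0.03,-0.08,0],[0,0.03,-0.12,0],[0,0.03,-0.145,0],[0.01,-0.02,-0.145,0.06],[0.025,-0.06,-0.145,0.12],[0.035,-0.1,-0.145,0.18],[0.045,-0.14,-0.145,0.22],[0.055,-0.18,-0.145,0.22],[0.062,-0.2247,-0.145,0.22],[0.062,-0.2247,-0.145,0.22],[0.062,-0.2247,-0.145,0.22]])

```text
clock: 16.5
tool_pos: [0.4675, -0.204, 0.2]
eef_rot: [-0.06, 0.998, 0.0, -0.0]
wrist_force: [-0.6, -0.1, -0.3]
width: 0.001
grip_force: 0.0
```

```bash
python3 - <<'E'
from fit import *
s=bot.observe(); print(s['tool_pos'],s['wrist_force'],s['eef_rot'])
snap('scene','s6.png'); snap('top','t6.png')
J=np.arange(1.4,1.65,.005)
for n in('t4','t6','s4','s6'):
    c=load(n); p,_=meas(c); d=[np.hypot(*(hull(c,j)-p)) for j in J]; k=np.argmin(d); print(n,p,J[k],(hull(c,J[k])-p).round(2),'pad centre z.063:',ray(c,*p,.066 if n[0]=='t' else .063)[:2])
t=load('t6')['pixels'][130:230,175:275]; t0=load('top0')['pixels'][130:230,175:275]
cv2.imwrite('pics/c6.png',np.hstack([cv2.resize(x,(400,400),interpolation=cv2.INTER_CUBIC) for x in(load('t4')['pixels'][130:230,175:275],t)]))
E
```

```text
[ 0.46748898 -0.20397551  0.20000631] [-0.61295036 -0.1184606  -0.30015423] [-5.98099826e-02  9.98209738e-01  2.15640867e-04 -1.95999823e-04]
t4 [239.35195531 202.93296089] 1.5149999999999975 [0.22 0.43] pad centre z.063: [0.46010627 0.0103745 ]
t6 [242.42134831 201.96067416] 1.5899999999999959 [0.16 0.32] pad centre z.063: [0.46271262 0.00132838]
s4 [264.27717391 190.07608696] 1.5199999999999974 [-0.66 -0.19] pad centre z.063: [0.46117985 0.00932841]
s6 [263.42391304 192.48369565] 1.5999999999999956 [-0.63 -0.1 ] pad centre z.063: [4.64116251e-01 9.13500407e-05]
```

View pics/c6.png

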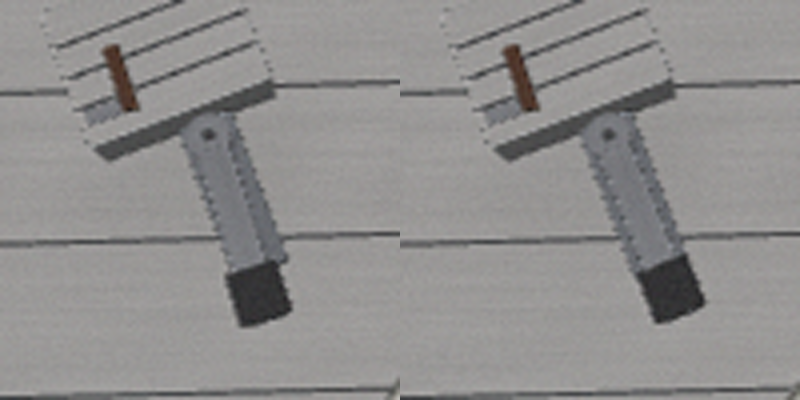

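The beam is now centred over the tongue, with an equal strip showing on each side, and the arm moved 0.08 rad. It is home. Next I'll grasp the batten.

carry_out(rows=[[0,0.001,0,0],[0,0.001,0,0],[0,0.001,0.03,0],[0,0.001,0.07,0],[0,0.001,0.11,0],[0,0.001,0.145,0],[0,0.001,0.165,0],[0,0.001,0.178,0],[0,0.001,0.185,0],[0,0.001,0.185,0],[0,0.001,0.185,0]], hand=0.078)

```text
clock: 17.7
tool_pos: [0.4683, -0.2033, 0.0164]
eef_rot: [-0.061, 0.998, -0.001, 0.001]
wrist_force: [0.4, 0.1, -0.3]
width: 0.912
grip_force: 0.0
```

carry_out(rows=[[0,0,0,0],[0,0,0,0],[0,0,0,0],[0,0,0,0],[0,0,0,0],[0,0,0,0],[0,0,0,0],[0,0,0,0]], hand=0.03, newtons=40)

```text
clock: 18.5
tool_pos: [0.4682, -0.2034, 0.0164]
eef_rot: [-0.061, 0.998, -0.001, 0.001]
wrist_force: [-0.6, 0.4, 4.9]
width: 0.518
grip_force: 42.1
```

carry_out(rows=[[0,0,-0.01,0],[0,0,-0.03,0],[0,0,-0.06,0],[0,0,-0.09,0],[0,0,-0.12,0],[0,0,-0.12,0],[0,0,-0.12,0],[0,0,-0.12,0]])

```text
clock: 19.3
tool_pos: [0.4665, -0.2021, 0.1339]
eef_rot: [-0.061, 0.998, 0.001, -0.001]
wrist_force: [-0.3, 0.1, -1.8]
width: 0.51
grip_force: 41.3
```

```bash
python3 - <<'E'
from h import *
s=bot.observe(); p=s['tool_pos']; print(p,s['wrist_force'],s['width'],s['grip_force'])
t=snap('top','t7.png'); z=p[2]+.005
hsv=cv2.cvtColor(t['pixels'],cv2.COLOR_BGR2HSV); m=cv2.inRange(hsv,(8,70,60),(25,255,255))
for q in cv2.findContours(m,cv2.RETR_EXTERNAL,cv2.CHAIN_APPROX_NONE)[0]:
    if 60<cv2.contourArea(q): 
        w=np.array([ray(t,*k[0],z)[:2] for k in q]); a=cv2.minAreaRect((w*1000).astype(np.float32)); print(q.mean(0)[0].round(),np.round(a[0]),np.round(a[1]),round(a[2],1),w.min(0),w.max(0))
M=R.from_quat(s['eef_rot']).as_matrix(); print(M.round(3)); d=np.array([.538,.0284,p[2]])-p; print('move',M.T@d)
E
```

```text
[ 0.46645632 -0.20205108  0.13391805] [-0.3202799   0.05477784 -1.80655507] 0.5098029622006266 41.306830644607544
[319. 218.] [ 408. -208.] [82. 45.] 6.4 [ 0.36791175 -0.23385809] [ 0.44697001 -0.18246488]
[312. 132.] [ 647. -201.] [78. 70.] 7.9 [ 0.60433166 -0.23923435] [ 0.6879826  -0.16155975]
[452. 106.] [ 691. -592.] [167. 145.] 4.5 [ 0.60624784 -0.65850878] [ 0.77760349 -0.51580696]
[[-0.993 -0.121 -0.002]
 [-0.121  0.993  0.002]
 [ 0.002  0.002 -1.   ]]
move [-0.09888243  0.22011     0.00022562]
```

carry_out(rows=[[-0.008,0.018,0,-0.02],[-0.017,0.037,0,-0.04],[-0.025,0.055,0,-0.06],[-0.034,0.075,0,-0.08],[-0.043,0.095,0,-0.1],[-0.052,0.115,0,-0.12],[-0.061,0.135,0,-0.14],[-0.07,0.155,0,-0.16],[-0.078,0.175,0,-0.18],[-0.087,0.193,0,-0.2],[-0.094,0.208,0,-0.22],[-0.099,0.22,0,-0.229],[-0.099,0.22,0,-0.229],[-0.099,0.22,0.02,-0.229],[-0.099,0.22,0.035,-0.229],[-0.099,0.22,0.035,-0.229],[-0.099,0.22,0.035,-0.229]])

```text
clock: 21.05
tool_pos: [0.5386, 0.0272, 0.0998]
eef_rot: [-0.174, 0.985, 0.0, -0.001]
wrist_force: [0.1, -0.3, -0.9]
width: 0.513
grip_force: 41.2
```

```bash
python3 - <<'E'
from h import *
s=bot.observe(); p=s['tool_pos']; print(p,s['wrist_force'],s['width'],s['eef_rot'])
c=snap('scene','s8.png'); t=snap('top','t8.png')
a=cv2.resize(c['pixels'][110:260,220:370],(400,400),interpolation=cv2.INTER_CUBIC)
b=cv2.resize(t['pixels'][110:230,165:285],(400,400),interpolation=cv2.INTER_CUBIC)
cv2.imwrite('pics/c8.png',np.hstack([a,b]))
E
```

```text
[0.53859885 0.02719727 0.09979303] [ 0.14188951 -0.2784085  -0.93387451] 0.5132446546332982 [-1.73857199e-01  9.84770565e-01  2.25441143e-04 -7.47580474e-04]
```

View pics/c8.png

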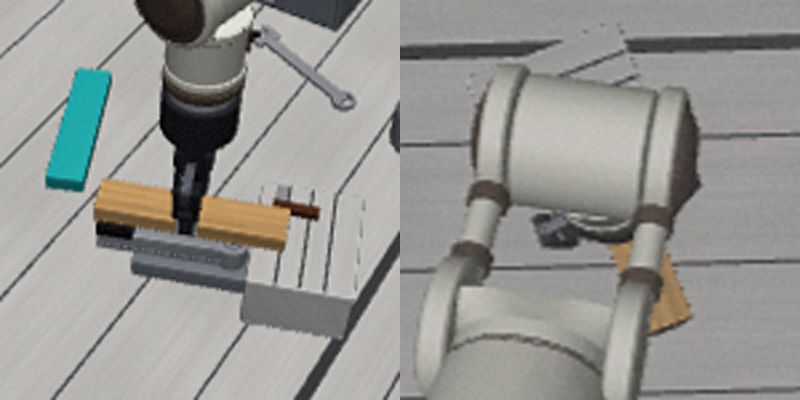

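The batten hangs level over the pad and bed, in line with the arm and clear of the square. I'll lower it gently.

carry_out(rows=[[0,0,0.003,0],[0,0,0.006,0],[0,0,0.008,0],[0,0,0.01,0],[0,0,0.01,0]])

```text
clock: 21.65
tool_pos: [0.5388, 0.0276, 0.0899]
eef_rot: [-0.174, 0.985, 0.0, -0.0]
wrist_force: [-0.2, 0.7, -1.1]
width: 0.513
grip_force: 41.2
```

carry_out(rows=[[0,0,0.001,0],[0,0,0.002,0],[0,0,0.002,0]])

```text
clock: 21.95
tool_pos: [0.5391, 0.0276, 0.0882]
eef_rot: [-0.174, 0.985, 0.0, -0.0]
wrist_force: [-0.7, 0.9, -0.0]
width: 0.514
grip_force: 41.2
```

carry_out(rows=[[0,0,0.001,0],[0,0,0.001,0]])

```text
clock: 22.15
tool_pos: [0.5391, 0.0276, 0.0872]
eef_rot: [-0.174, 0.985, 0.0, -0.0]
wrist_force: [-0.3, -1.0, -1.4]
width: 0.511
grip_force: 41.2
```

carry_out(rows=[[0,0,0.001,0],[0,0,0.001,0]])

```text
clock: 22.35
tool_pos: [0.5393, 0.0275, 0.0864]
eef_rot: [-0.174, 0.985, -0.0, 0.0]
wrist_force: [0.5, 0.6, 0.1]
width: 0.514
grip_force: 41.4
```

carry_out(rows=[[0,0,0.001,0],[0,0,0.001,0]])

```text
clock: 22.55
tool_pos: [0.5393, 0.0275, 0.0864]
eef_rot: [-0.174, 0.985, -0.0, -0.0]
wrist_force: [-3.5, 0.2, 8.2]
width: 0.52
grip_force: 42.2
```

carry_out(rows=[[0,0,-0.001,0],[0,0,-0.001,0],[0,0,-0.001,0],[0,0,-0.001,0],[0,0,-0.001,0],[0,0,-0.001,0],[0,0,-0.001,0]], hand=0.065)

```text
clock: 23.25
tool_pos: [0.5391, 0.0276, 0.0862]
eef_rot: [-0.174, 0.985, 0.0, -0.0]
wrist_force: [-0.2, 0.0, 0.7]
width: 0.763
grip_force: 0.0
```

carry_out(rows=[[0,0,-0.006,0],[0,0,-0.015,0],[0,0,-0.04,0],[0,0,-0.08,0],[0,0,-0.12,0],[0.02,-0.04,-0.13,0],[0.04,-0.08,-0.13,0],[0.06,-0.12,-0.13,0],[0.08,-0.16,-0.13,0],[0.1,-0.2,-0.13,0],[0.12,-0.24,-0.13,0],[0.12,-0.24,-0.13,0],[0.12,-0.24,-0.13,0]])

```text
clock: 24.55
tool_pos: [0.5087, -0.2398, 0.217]
eef_rot: [-0.173, 0.985, -0.0, 0.0]
wrist_force: [0.2, 1.2, -0.5]
width: 0.764
grip_force: 0.0
```

```bash
python3 - <<'E'
from fit import *
s=bot.observe(); print(s['tool_pos'],s['wrist_force'],s['width'])
c=snap('scene','s9.png'); t=snap('top','t9.png')
for n,k in(('t',t),('s',c)):
    hsv=cv2.cvtColor(k['pixels'],cv2.COLOR_BGR2HSV); m=cv2.inRange(hsv,(8,70,90),(25,255,255))
    for q in cv2.findContours(m,cv2.RETR_EXTERNAL,cv2.CHAIN_APPROX_NONE)[0]:
        w=np.array([ray(k,*x[0],.09)[:2] for x in q]); a=cv2.minAreaRect((w*1000).astype(np.float32))
        if cv2.contourArea(q)>150: print(n,q.mean(0)[0].round(),np.round(a[0]),np.round(a[1]),round(a[2],1))
a=cv2.resize(c['pixels'][140:240,240:350],(400,364),interpolation=cv2.INTER_CUBIC)
b=cv2.resize(t['pixels'][120:220,170:280],(400,364),interpolation=cv2.INTER_CUBIC)
cv2.imwrite('pics/c9.png',np.hstack([a,b]))
E
```

```text
[ 0.50866522 -0.23975408  0.21699747] [ 0.17451245  1.23908579 -0.49966569] 0.7644629922417274
t [360. 196.] [ 470. -339.] [55. 88.] 71.1
t [233. 176.] [538.  27.] [199.  44.] 20.0
t [312. 132.] [ 660. -208.] [82. 74.] 7.9
t [451. 109.] [ 707. -619.] [174. 152.] 4.5
s [291. 299.] [ 701. -262.] [82. 77.] 8.7
s [191. 305.] [ 516. -390.] [ 59. 112.] 72.0
s [292. 193.] [542.  19.] [199.  60.] 20.3
s [501. 129.] [957. 672.] [ 73. 327.] 10.8
s [28. 24.] [-913.  283.] [139. 312.] 65.4
s [445.  31.] [ 626. 1194.] [319. 301.] 0.1
```

View pics/c9.png

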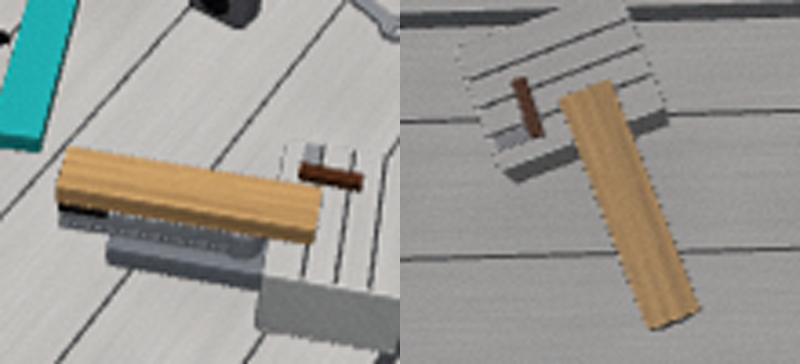

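The batten lies flat on the bed and the pad, at 20° and centred within about 2 mm. It measures 199 x 44 mm at z = 90 mm, as it should. The arm is home and the robot is clear.

```bash
python3 -c "
from bench import bot
print(bot.finish_job())"
```

```text
the job is handed in; nothing more can be done
None
```

The job is handed in: the arm is clicked home, and the batten lies flat and centred across the bed top and rest pad, with the gripper clear. In seating the arm I touched the stop lightly, at about 15 N. The verdict was not shown to me.

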